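Level the agar plate table with a wedge

ROBOT

A 7-joint arm with a two-finger parallel gripper is mounted at the origin on a cart in front of the work surface, level with it; the furniture and walls round the work are solid. World frame = base frame: x ahead of the robot, y to its left, z up, the work surface at z = 0. Lengths are in m, angles in rad, forces in N, time in s.
With the tool pointing down it reaches from about 0.4 to 0.875 m from the base axis. Payload 19.3 kg.
Tool frame: the origin (TCP) lies on the centre line of the jaws, within the pads' length; the fingertips stand 11 mm ahead of it and the grasp point (between the pads) lies 8 mm behind it; y points along the fingers, x is the direction in which the jaws open and shut, and the axes are right-handed (so a half turn about y gives the same grasp; the last joint's range is limited). The gripper opens to 85 mm and grips with 20 to 120 N. Pads are 22 mm wide; open, the fingers measure 114 mm over their backs; the gripper's body (76 mm by 85 mm) begins 54 mm behind the grasp point. The pads swing forward as they close: fully open they stand 13 mm farther back than shut.
Start: joints at [1.224, 0.521, -0.036, 1.599, 0.021, 1.021, -0.113], TCP at [0.171, -0.601, 0.242] pointing down, gripper open.
Joint ranges: [-2.91, 2.91], [-0.3, 2.13], [-1.5, 1.42], [0.17, 2.43], [-1.26, 4.41], [0.16, 1.93], [-2.52, 2.52]. Speed limits (rad/s): [1.89, 1.89, 2.39, 2.39, 3.01, 3.01, 3.01].

INTERFACE

Orientations are given as [roll, pitch, yaw] about the fixed x, y, z axes, in that order (R = Rz(yaw) Ry(pitch) Rx(roll)).
In Python, from workcell import monitor, cams, bot gives the robot as it stands.
- The arm moves only by the tool send_rows, never from a script. Its argument "series" is text: rows parted by semicolons, each of 7 numbers parted by spaces: the turn, a rotation vector about the tool's x, y, z in rad, then the shift along the tool's x, y, z in mm, then the opening, from 0 (shut) to 1 (fully open). In form: ax ay az tx ty tz claw; .... A call has 1 to 20 rows; each row is the pose to reach, as a shift and turn from the pose commanded when the call began, along the tool's axes at that moment; what a row does not reach only later rows make up. A row lasts 1/12 s, in which the tool goes at most 41.7 mm and 7.16 degrees, less where a joint would pass 70% of its speed; a pose out of reach is approached as far as the arm can. A call with a gripper value outside its range is refused whole. The fingers move at their own pace and stop on an object; "force" is the grip in N (left out, the last holds). Time passes only in rows, so rows that repeat a pose let the fingers close. It gives the time, the measured TCP pose, the force and the opening at its end, in the units of the state.
- monitor.observe(): the state, without advancing time (a new reading comes with each control period).
- cams.grab_frame(name): name is "side" or "top"; returns the picture (384x512x3 uint8, red, green, blue); there is no depth.
- cams.get_calibration(name): a dict with "mtx" (3x3 intrinsics, pixels), "origin" and "attitude" of the camera in the world. Camera axes: x right, y down, z forward; pixel columns grow to the right and rows downward; lengths in m; the calibration is good to about 2 mm. A picture is of the moment at which its call begins. get_calibration takes no time and is no camera call.
- bot.job_done(): hands the job in, once; it reports no verdict.
The state is a dict: "clock": time; "qpos": joint angles; "qd": joint speeds; "joint_efforts": joint torques, N m; "position": TCP position; "tool_rot": TCP orientation; "force": force on the tool from outside, world axes, zero at the start; "moment": the same for the moment, N m; "grip_width": finger opening in m.
Only numpy, scipy, OpenCV 4.12 (cv2) and the standard library are available. Lean on these libraries where they do the work, as an engineer would, in place of code of your own. Each camera call takes 0.05 s, during which the arm holds its last target.

TASK

The small metal table that carries the agar dish has sagged at its front edge, so the dish is not level. Take the tapered wooden wedge (not the straight wooden batten) and push it, thin end first, under the middle of that front edge until the table has come up level against its stop and the wedge is jammed tight; leave it there, lying flat on the worktop, and let go.

Things in the scene. Friction and masses are not known exactly. Their poses are not given: they have to be found in the camera images.
- wedge: Loose plain pale wooden wedge, 130 mm long (x), 36 mm wide (y), 90 g. Origin: centre of its flat underside; z up. Tapers evenly along x from 31 mm high at the thick end (x = -65 mm) to 3 mm at the thin end (x = +65 mm). Starts flat on the worktop, thin end pointing away from the robot within 30 degrees. Grip it across its width about 20 mm from the thick end.
- batten: Loose plain pale wooden batten, 130 x 36 x 31 mm, the wedge's outline from above but of even height: too high to go under the table. Origin: centre of its underside. Not needed. One of wedge and batten lies left of the small table, the other right; which is where changes.
- plate_edge (a point): Middle of the lower front edge of the small metal table: a plate 180 mm wide (y), 110 deep (x), 8 thick, hinged at the rear on a fixed stand, a glass dish (91 mm, 15 high) fixed on top. x: from the edge to the rear, the push direction; y: along the edge. The edge faces the robot within 20 degrees, 10 mm above the worktop at the start, 20 mm when level. Feet (14 mm) 78 mm either side of the middle.
- plate (a joint): Table hinge, rad: -0.091 = front edge down (start), 0 = level, where a stop lets it rise no further; falls back freely by its weight, 4 N at the edge. The wedge starts to lift it with its thin end 33 mm past the edge and has it level at 79 mm, 51 mm of wedge left outside. Sliding it in takes 6 to 15 N, with a short knock at first touch; the push stiffens at the stop.
Mind the look-alikes: they are no part of the job. There is more than one size of the part that bears plate_edge; the job needs the larger.

How it is judged:
By the outcome, as a careful person would: the job done as asked, in the order asked, and still so for the second after the job is handed in, with the robot touching nothing.
It also fails if it takes over 51 s, if anything falls off the work surface, if the arm or the gripper's body presses on something with over 40 N, if the wrist force passes 120 N, or if a joint passes its speed limit or range.

## Working session

There is one attempt and no reset: what is moved stays moved. The work goes in short steps, Python scripts to look and compute and a tool call to move; the robot and the scene stay as the last step left them, time stands still between calls to the robot, and variables do not carry over. Pictures are saved under pics/ and viewed, and the job is handed in when it is done.

Besides the shell and the picture viewer there is one more tool, called after ">>>" as name(argument=value, ...) on one line, values as JSON. send_rows: Moves the arm, as the interface text tells. Its arguments: {"type":"object","properties":{"series":{"type":"string"},"force":{"type":"number"}},"required":["series"]}

```bash
mkdir -p pics; ls; python3 - <<'E'
from workcell import monitor,cams,bot
import cv2,numpy as np
print(monitor.observe())
for n in("side","top"):
    print(n,cams.get_calibration(n))
    cv2.imwrite(f"pics/{n}0.png",cams.grab_frame(n)[:,:,::-1])
E
```

```text
pics
{'clock': 0.0, 'qpos': array([ 1.22380292,  0.52205097, -0.03629608,  1.60001582,  0.02123964,
        1.02110713, -0.11281927]), 'qd': array([ 0.00066099,  0.0014574 , -0.00047643,  0.00043255, -0.00035097,
       -0.00029033,  0.00044397]), 'joint_efforts': array([-7.10916847e-04, -9.27078724e+01,  1.97996624e+00, -3.69930840e+01,
        1.79626647e-02,  7.87854544e-03,  1.62579863e-05]), 'position': array([ 0.17064003, -0.60090557,  0.24170026]), 'tool_rot': array([-1.57093169e+00,  1.18824975e-03, -1.29403853e+00]), 'force': array([-0.96835038, -0.66954195,  0.3856307 ]), 'moment': array([-0.00144251,  0.00565492, -0.04066891]), 'grip_width': 0.08566064511872953}
side {'mtx': array([[420.81921628,   0.        , 255.49687448],
       [  0.        , 420.81921628, 193.34656817],
       [  0.        ,   0.        ,   1.        ]]), 'origin': array([-0.10644088,  1.00215282,  0.72466798]), 'attitude': array([-2.07733198,  0.01253313, -2.55529034])}
top {'mtx': array([[415.23291788,   0.        , 257.58780304],
       [  0.        , 415.23291788, 186.38594816],
       [  0.        ,   0.        ,   1.        ]]), 'origin': array([0.33090646, 0.01156324, 1.32814809]), 'attitude': array([-2.97203173, -0.00505547, -1.54925224])}
```

View pics/side0.png

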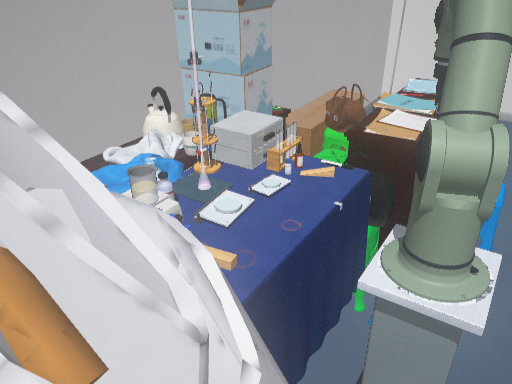

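View pics/top0.png

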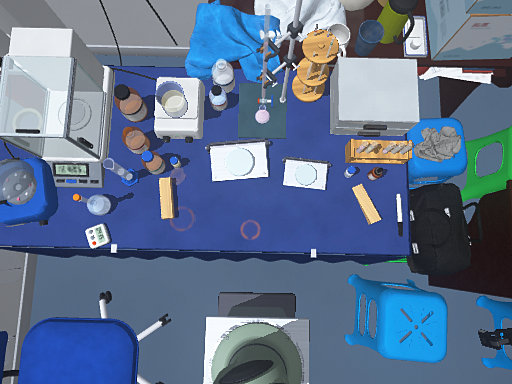

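```bash
cat > h.py <<'E'
import numpy as np,cv2
from scipy.spatial.transform import Rotation as R
from workcell import monitor,cams,bot
def cal(n):
    c=cams.get_calibration(n); return c['mtx'],np.array(c['origin']),R.from_euler('xyz',c['attitude']).as_matrix()
def unproj(n,uv,z=0.):
    K,o,Rm=cal(n); uv=np.atleast_2d(uv).astype(float)
    d=np.c_[uv,np.ones(len(uv))]@np.linalg.inv(K).T@Rm.T
    return o+d*((z-o[2])/d[:,2])[:,None]
def proj(n,P):
    K,o,Rm=cal(n); p=(np.atleast_2d(P)-o)@Rm@K.T
    return p[:,:2]/p[:,2:]
def crop(im,x0,y0,x1,y1,f,fn):
    cv2.imwrite(fn,cv2.resize(im[y0:y1,x0:x1],None,fx=f,fy=f,interpolation=cv2.INTER_CUBIC))
E
python3 - <<'E'
from h import *
t=cv2.imread('pics/top0.png');s=cv2.imread('pics/side0.png')
a=cv2.resize(t[165:230,140:200],None,fx=6,fy=6,interpolation=cv2.INTER_CUBIC)
b=cv2.resize(t[165:230,340:400],None,fx=6,fy=6,interpolation=cv2.INTER_CUBIC)
cv2.imwrite('pics/w_top.png',np.hstack([a,b]))
crop(t,200,130,335,195,5.9,'pics/plates_top.png')
crop(s,180,160,360,285,4.4,'pics/side_c.png')
E
```

```text
(no output)
```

View pics/w_top.png

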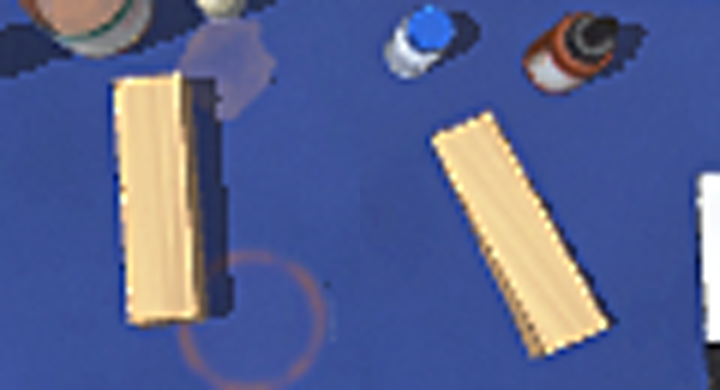

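View pics/plates_top.png

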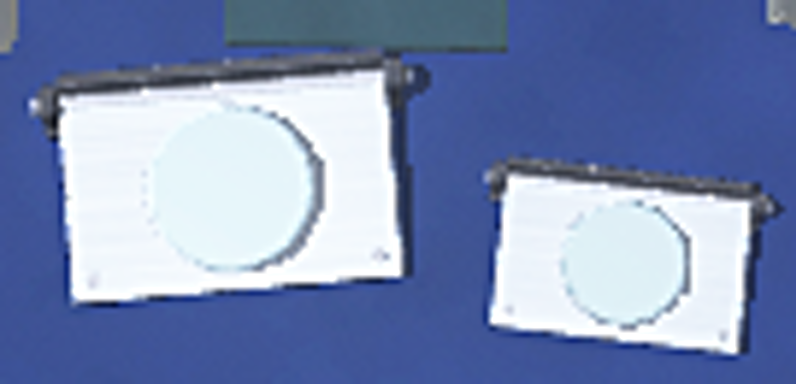

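View pics/side_c.png

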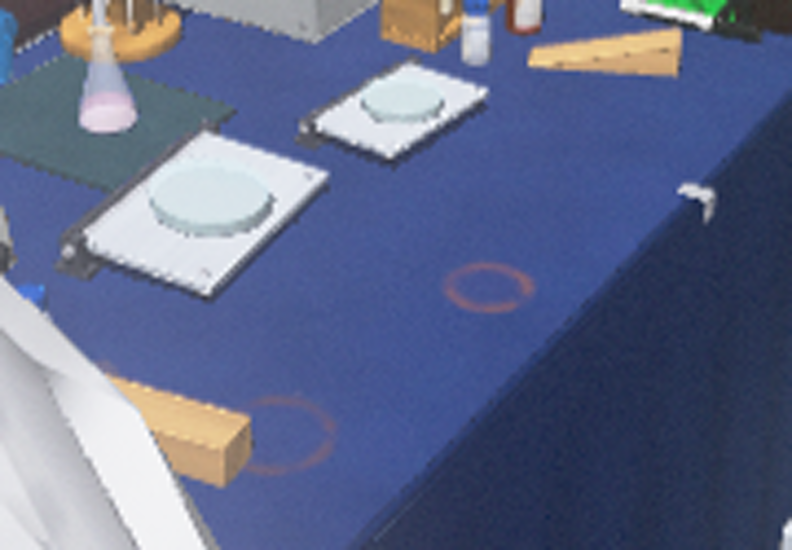

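The wedge is the right piece at top (367,203) / side (318,172), because its side profile tapers. The left piece at top (167,198) is the same height throughout, so it is the batten. Of the two tables, the one at top (239,160) is larger than the one at (305,174). Next I fit the poses.

```bash
cat > fit.py <<'E'
from h import *
from scipy.optimize import minimize
S=8
def hull(n,P):
    return cv2.convexHull(proj(n,P).astype(np.float32))
def render(n,P,box):
    x0,y0,x1,y1=box; m=np.zeros(((y1-y0)*S,(x1-x0)*S),np.uint8)
    h=(hull(n,P)+0.5-np.array([x0,y0]))*S-0.5
    cv2.fillConvexPoly(m,np.round(h*16).astype(np.int32),1,shift=4)
    return cv2.resize(m.astype(np.float32),(x1-x0,y1-y0),interpolation=cv2.INTER_AREA)
def tf(p,L):
    c,s=np.cos(p[2]),np.sin(p[2]); L=np.asarray(L)
    return np.c_[p[0]+c*L[:,0]-s*L[:,1],p[1]+s*L[:,0]+c*L[:,1],L[:,2]]
WED=[(-.065,sy*.018,z) for sy in(1,-1) for z in(0,.031)]+[(.065,sy*.018,z) for sy in(1,-1) for z in(0,.003)]
def fit(p0,L,views):
    # views: list (name, mask float, box)
    def cost(q):
        p=q*np.array([.01,.01,.1]); P=tf(p,L)
        return sum(np.abs(render(n,P,b)-m).sum() for n,m,b in views)
    q0=np.array(p0)/np.array([.01,.01,.1])
    best=None
    for d in (1.,.3):
        sim=np.vstack([q0]+[q0+d*e for e in np.eye(3)])
        r=minimize(cost,q0,method='Nelder-Mead',options=dict(initial_simplex=sim,xatol=1e-3,fatol=1e-2,maxiter=400)); q0=r.x
    return r.x*np.array([.01,.01,.1]),r.fun
def wood(im):
    h=cv2.cvtColor(im,cv2.COLOR_BGR2HSV); return ((h[...,0]<30)&(h[...,0]>8)&(h[...,1]>60)&(h[...,2]>70)).astype(np.float32)
E
python3 - <<'E'
from fit import *
t=cv2.imread('pics/top0.png');s=cv2.imread('pics/side0.png')
tb=(345,180,388,228); sb=(296,163,338,181)
mt=wood(t)[tb[1]:tb[3],tb[0]:tb[2]]; ms=wood(s)[sb[1]:sb[3],sb[0]:sb[2]]
print(mt.sum(),ms.sum())
c=unproj('top',(367,203),.01)[0]; print(c)
for v in ([('top',mt,tb)],[('side',ms,sb)],[('top',mt,tb),('side',ms,sb)]):
    print(fit([c[0],c[1],.4],WED,v))
# plate
ht=cv2.cvtColor(t,cv2.COLOR_BGR2HSV); hs=cv2.cvtColor(s,cv2.COLOR_BGR2HSV)
print(unproj('top',[(212.0,181),(268.5,177)],.014), 'smaller front',unproj('top',[(283.5,185),(326,189.5)],.01))
print('side', unproj('side',[(228,226.5),(254,199.5)],.014))
E
```

```text
486.0 247.0
[ 0.51054879 -0.34177487  0.01      ]
(array([ 0.50978768, -0.33721162,  0.42248043]), np.float64(44.421875))
(array([ 0.5093438 , -0.33574002,  0.40326165]), np.float64(37.4375))
(array([ 0.51021474, -0.33695095,  0.41633557]), np.float64(83.765625))
[[ 0.57027384  0.15673414  0.014     ]
 [ 0.58746903 -0.02474157  0.014     ]] smaller front [[ 0.56307728 -0.07365007  0.01      ]
 [ 0.55144044 -0.21064324  0.01      ]]
side [[ 0.5652896   0.15866577  0.014     ]
 [ 0.5902258  -0.0214299   0.014     ]]
```

```bash
python3 - <<'E'
from fit import *
t=cv2.imread('pics/top0.png');s=cv2.imread('pics/side0.png')
PL=[(0,y,z) for y in(-.09,.09) for z in(.010,.018)]+[(.11,y,z) for y in(-.09,.09) for z in(.020,.028)]
def gray(im): 
    h=cv2.cvtColor(im,cv2.COLOR_BGR2HSV); return ((h[...,1]<70)&(h[...,2]>120)).astype(np.uint8)
tb=(203,136,276,186); sb=(188,184,262,232)
def big(m):
    n,l,st,_=cv2.connectedComponentsWithStats(m); k=1+st[1:,4].argmax(); return (l==k).astype(np.float32)
mt=big(gray(t)[tb[1]:tb[3],tb[0]:tb[2]]); ms=big(gray(s)[sb[1]:sb[3],sb[0]:sb[2]])
print(mt.sum(),ms.sum())
for v in ([('top',mt,tb)],[('side',ms,sb)],[('top',mt,tb),('side',ms,sb)]):
    p,f=fit([.579,.067,.1],PL,v); print(p,f)
W=np.array([.5102,-.3370,.416])
for n,im,bx,fn in(('top',t,(195,130,395,230),'pics/ov_t.png'),('side',s,(185,155,345,245),'pics/ov_s.png')):
    f=4; o=cv2.resize(im,None,fx=f,fy=f,interpolation=cv2.INTER_CUBIC)
    for q,L in((p,PL),(W,WED)):
        cv2.polylines(o,[np.round((hull(n,tf(q,L))+.5)*f).astype(int)],True,(0,0,255),1)
    x0,y0,x1,y1=[f*k for k in bx]; cv2.imwrite(fn,o[y0:y1,x0:x1])
E
```

```text
1978.0 1190.0
[0.58224346 0.0668475  0.10886859] 61.140625
[0.58095868 0.06788286 0.10295105] 63.34375
[0.58191866 0.06712177 0.1067771 ] 129.375
```

View pics/ov_t.png

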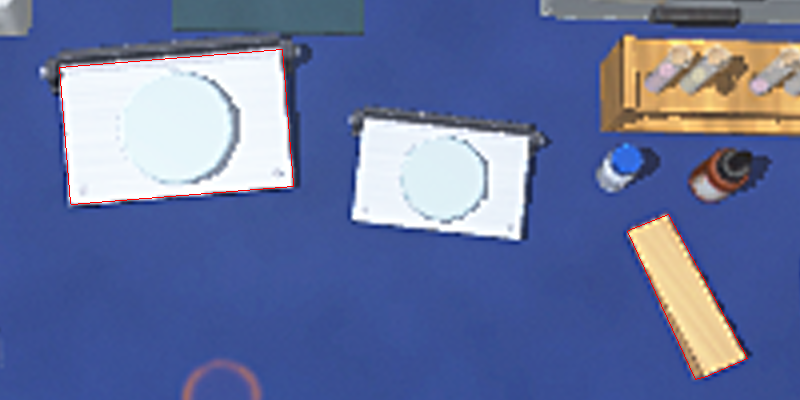

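View pics/ov_s.png

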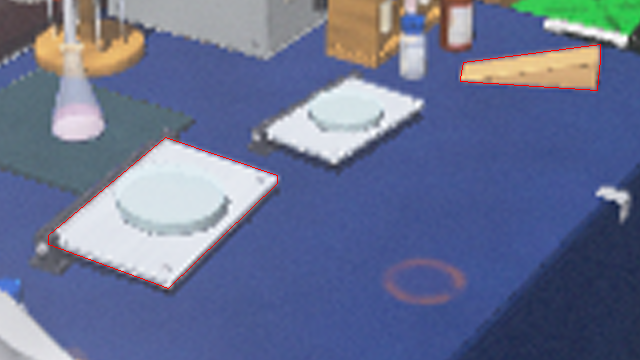

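```bash
cat >> h.py <<'E'
def rows(targets,st=None):
    st=st or monitor.observe(); R0=R.from_euler('xyz',st['tool_rot']); p0=st['position']
    for x,y,z,head in targets:
        Rt=R.from_euler('xyz',[-np.pi/2,0,head-np.pi/2]); d=(R0.inv()*Rt).as_rotvec(); t=R0.inv().apply(np.array([x,y,z])-p0)*1000
        print(np.round(d,4),np.round(t,1))
E
python3 - <<'E'
from h import *
st=monitor.observe(); print(proj('top',[st['position']]),proj('side',[st['position']]))
W=np.array([.5102,-.3370]);h=.416;g=W-.045*np.array([np.cos(h),np.sin(h)]);print(g)
rows([(g[0],g[1],.15,h),(g[0],g[1],.07,h),(g[0],g[1],.015,h)])
print(unproj('top',[(400,193),(399,235),(398,252),(30,250)]))
E
```

```text
[[497.45599413 327.3966761 ]] [[437.36695036 108.95851728]]
[ 0.46903793 -0.35518472]
[-0.     -0.1392 -0.001 ] [-154.8   91.9  354.1]
[-0.     -0.1392 -0.001 ] [-154.7  171.9  354.1]
[-0.     -0.1392 -0.001 ] [-154.6  226.9  354.2]
[[ 0.54698272 -0.45231077  0.        ]
 [ 0.41134257 -0.44418671  0.        ]
 [ 0.35770334 -0.43908975  0.        ]
 [ 0.33882167  0.72290577  0.        ]]
```

>>> send_rows(series="0 -0.07 0 -40 10 90 0.75; 0 -0.139 0 -80 40 180 0.75; 0 -0.139 0 -120 70 270 0.75; 0 -0.139 0 -154.8 92 354 0.75; 0 -0.139 0 -154.8 92 354 0.75; 0 -0.139 0 -154.8 92 354 0.75; 0 -0.139 0 -154.8 92 354 0.75; 0 -0.139 0 -154.8 92 354 0.75; 0 -0.139 0 -154.8 92 354 0.75; 0 -0.139 0 -154.8 92 354 0.75; 0 -0.139 0 -154.8 92 354 0.75; 0 -0.139 0 -154.8 92 354 0.75; 0 -0.139 0 -154.8 92 354 0.75; 0 -0.139 0 -154.8 92 354 0.75", force=70)

```text
clock: 1.27
position: [0.4681, -0.3566, 0.1505]
tool_rot: [-1.571, -0.0, -1.157]
force: [-0.4, 0.5, -0.0]
grip_width: 0.0639
```

```bash
python3 - <<'E'
from h import *
rows([(.469,-.3552,.06,.416),(.469,-.3552,.016,.416)])
t=cams.grab_frame('top')[:,:,::-1];s=cams.grab_frame('side')[:,:,::-1]
a=cv2.resize(t[150:260,320:440],(480,440),interpolation=cv2.INTER_CUBIC)
b=cv2.resize(s[130:200,270:350],(503,440),interpolation=cv2.INTER_CUBIC)
cv2.imwrite('pics/pre.png',np.hstack([a,b])[:, :790])
E
```

```text
[ 0.0004 -0.002   0.0003] [-1.  90.5  1.5]
[ 0.0004 -0.002   0.0003] [ -1.  134.5   1.5]
```

View pics/pre.png

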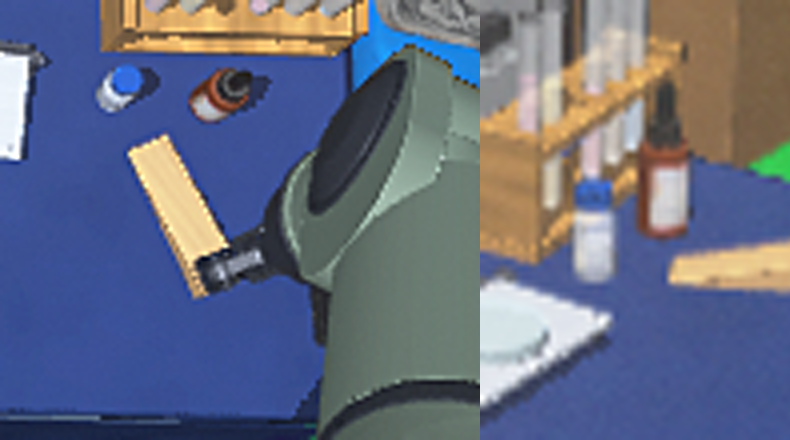

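The gripper stands over the wedge's thick end at crop (225,272), and nothing is in the way below it. Descending.

>>> send_rows(series="0 0 0 -1 40 1.5 0.75; 0 0 0 -1 80 1.5 0.75; 0 0 0 -1 105 1.5 0.75; 0 0 0 -1 120 1.5 0.75; 0 0 0 -1 130 1.5 0.75; 0 0 0 -1 135 1.5 0.75; 0 0 0 -1 135 1.5 0.75; 0 0 0 -1 135 1.5 0.75")

```text
clock: 2.03
position: [0.4702, -0.3546, 0.0161]
tool_rot: [-1.57, -0.001, -1.155]
force: [-0.1, -0.3, 1.0]
grip_width: 0.0639
```

>>> send_rows(series="0 0 0 0 0 0 0.2; 0 0 0 0 0 0 0.2; 0 0 0 0 0 0 0.2; 0 0 0 0 0 0 0.2; 0 0 0 0 0 0 0.2; 0 0 0 0 0 0 0.2; 0 0 0 0 0 0 0.2; 0 0 0 0 0 0 0.2")

```text
clock: 2.7
position: [0.4705, -0.3545, 0.0166]
tool_rot: [-1.57, -0.001, -1.155]
force: [-2.4, 0.9, 12.2]
grip_width: 0.0347
```

12 N vertical suggests that the fingertips reached the tabletop as they closed, so I'll regrip a little higher.

>>> send_rows(series="0 0 0 0 0 0 0.6; 0 0 0 0 0 0 0.6; 0 0 0 0 -6 0 0.6; 0 0 0 0 -6 0 0.6; 0 0 0 0 -6 0 0.2; 0 0 0 0 -6 0 0.2; 0 0 0 0 -6 0 0.2; 0 0 0 0 -6 0 0.2; 0 0 0 0 -6 0 0.2; 0 0 0 0 -6 0 0.2; 0 0 0 0 -6 0 0.2")

```text
clock: 3.62
position: [0.4702, -0.3543, 0.0219]
tool_rot: [-1.57, -0.001, -1.155]
force: [-1.8, 0.4, 12.9]
grip_width: 0.0344
```

```bash
python3 - <<'E'
from h import *
st=monitor.observe();print(st['position'],st['force'],st['grip_width'])
t=cams.grab_frame('top')[:,:,::-1];s=cams.grab_frame('side')[:,:,::-1]
a=cv2.resize(t[150:260,320:440],(480,440),interpolation=cv2.INTER_CUBIC)
b=cv2.resize(s[140:200,290:340],(300,360),interpolation=cv2.INTER_CUBIC)
b=cv2.copyMakeBorder(b,0,80,0,0,cv2.BORDER_CONSTANT)
cv2.imwrite('pics/grip.png',np.hstack([a,b]))
E
```

```text
[ 0.47023388 -0.35431347  0.02190736] [-1.78295989  0.35595694 12.85278918] 0.03436815958495729
```

View pics/grip.png

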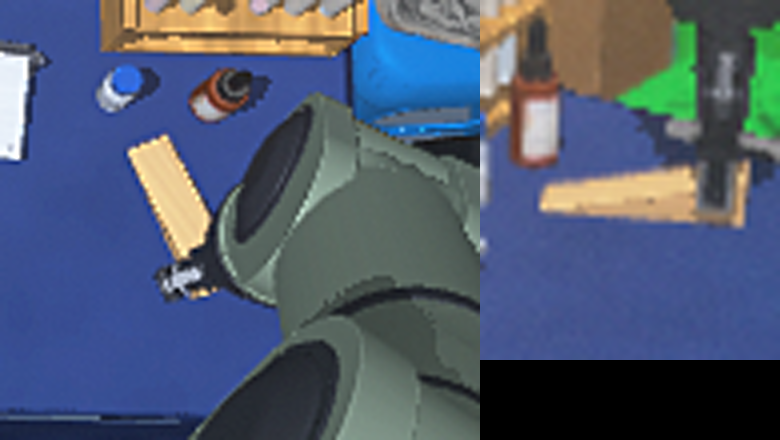

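>>> send_rows(series="0 0 0 0 -10 0 0.2; 0 0 0 0 -30 0 0.2; 0 0 0 0 -60 0 0.2; 0 0 0 0 -85 0 0.2; 0 0 0 0 -100 0 0.2; 0 0 0 0 -100 0 0.2; 0 0 0 0 -100 0 0.2")

```text
clock: 4.3
position: [0.4702, -0.3543, 0.1222]
tool_rot: [-1.57, -0.001, -1.155]
force: [-0.8, -0.1, -1.6]
grip_width: 0.0342
```

```bash
python3 - <<'E'
from h import *
st=monitor.observe();print(st['position'],st['force'],st['grip_width'])
E_=np.array([.582,.067]);h=.107;u=np.array([np.cos(h),np.sin(h)])
g=E_-(.1086+.030)*u   # tip 30 mm short of the edge
print(g)
rows([(g[0],g[1],.122,h),(g[0],g[1],.03,h)])
s=cams.grab_frame('side')[:,:,::-1]
crop(s,270,100,370,200,4.5,'pics/lift.png')
E
```

```text
[ 0.47018925 -0.3542549   0.12223307] [-0.79993797 -0.10877815 -1.64357192] 0.03419700343915641
[0.44419266 0.05219808]
[-0.001   0.3087  0.0011] [-3.823e+02 -1.000e-01  1.404e+02]
[-0.001   0.3087  0.0011] [-382.5   91.9  140.3]
```

View pics/lift.png

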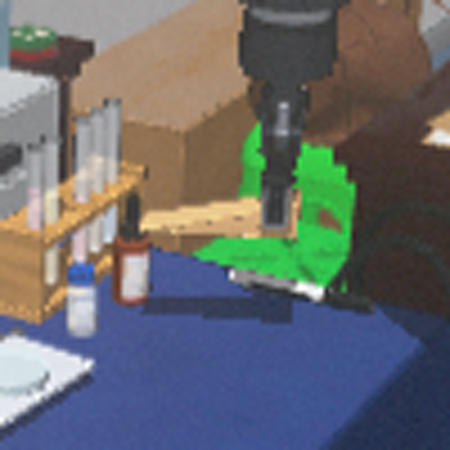

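The wedge is held level at crop (215,215). Carrying it to a point short of the edge.

>>> send_rows(series="0 0.03 0 -25 0 9 0.2; 0 0.06 0 -55 0 20 0.2; 0 0.09 0 -85 0 31 0.2; 0 0.12 0 -115 0 42 0.2; 0 0.14 0 -145 0 53 0.2; 0 0.17 0 -175 0 64 0.2; 0 0.19 0 -205 0 75 0.2; 0 0.22 0 -235 0 86 0.2; 0 0.24 0 -265 0 97 0.2; 0 0.26 0 -295 0 108 0.2; 0 0.28 0 -325 0 119 0.2; 0 0.3 0 -350 0 128 0.2; 0 0.309 0 -370 0 136 0.2; 0 0.309 0 -382 0 140 0.2; 0 0.309 0 -382 0 140 0.2; 0 0.309 0 -382 0 140 0.2; 0 0.309 0 -382 0 140 0.2; 0 0.309 0 -382 0 140 0.2")

```text
clock: 5.85
position: [0.4436, 0.0509, 0.121]
tool_rot: [-1.571, -0.0, -1.465]
force: [0.8, -0.1, -1.1]
grip_width: 0.0343
```

```bash
python3 - <<'E'
from h import *
st=monitor.observe();print(st['position'],st['tool_rot'],st['force'],st['grip_width'])
E_=np.array([.582,.067]);h=.107;u=np.array([np.cos(h),np.sin(h)])
g=E_-(.1086+.030)*u
rows([(g[0],g[1],.024,h)])
t=cams.grab_frame('top')[:,:,::-1];s=cams.grab_frame('side')[:,:,::-1]
cv2.imwrite('pics/t2.png',t);cv2.imwrite('pics/s2.png',s)
a=cv2.resize(t[130:240,180:280],(400,440),interpolation=cv2.INTER_CUBIC)
b=cv2.resize(s[140:250,190:290],(400,440),interpolation=cv2.INTER_CUBIC)
cv2.imwrite('pics/pre2.png',np.hstack([a,b]))
E
```

```text
[0.44363916 0.05089897 0.12102753] [-1.57144071e+00 -3.51864911e-04 -1.46542845e+00] [ 0.82875459 -0.09714808 -1.10399248] 0.03431689100476602
[ 0.0006 -0.0016  0.0004] [-1.3 97.   0.7]
```

View pics/pre2.png

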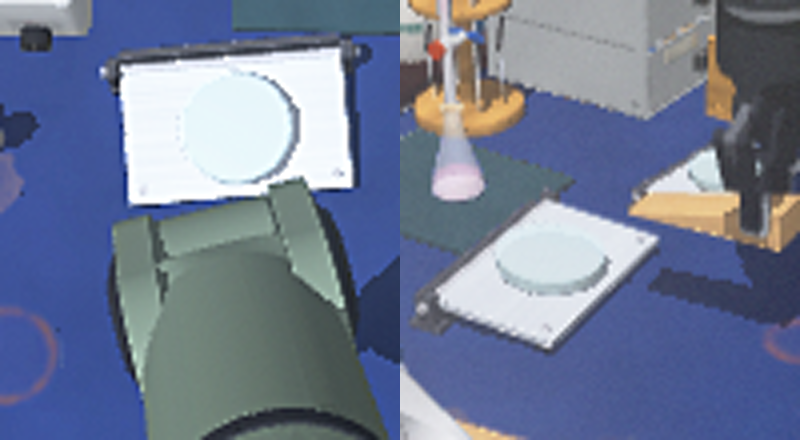

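>>> send_rows(series="0 0 0 -1.3 30 0.7 0.2; 0 0 0 -1.3 60 0.7 0.2; 0 0 0 -1.3 80 0.7 0.2; 0 0 0 -1.3 91 0.7 0.2; 0 0 0 -1.3 95 0.7 0.2; 0 0 0 -1.3 98 0.7 0.2; 0 0 0 -1.3 98.5 0.7 0.2; 0 0 0 -1.3 98.5 0.7 0.2")

```text
clock: 6.62
position: [0.4447, 0.0532, 0.0234]
tool_rot: [-1.57, 0.0, -1.464]
force: [0.1, 0.4, 0.0]
grip_width: 0.0343
```

```bash
python3 - <<'E'
from fit import *
st=monitor.observe();print(st['position'],st['tool_rot'],st['force'],st['grip_width'])
s=cams.grab_frame('side')[:,:,::-1];cv2.imwrite('pics/s3.png',s)
h=st['tool_rot'][2]+np.pi/2; c=st['position'][:2]+.0436*np.array([np.cos(h),np.sin(h)])
f=5;o=cv2.resize(s,None,fx=f,fy=f,interpolation=cv2.INTER_CUBIC)
P=tf([c[0],c[1],h],WED)
for i,j in((0,1),(2,3),(4,5),(6,7),(0,4),(1,5),(2,6),(3,7),(0,2),(1,3),(4,6),(5,7)):
    a=np.round((proj('side',P[[i,j]])+.5)*f).astype(int); cv2.line(o,tuple(a[0]),tuple(a[1]),(0,0,255),1)
E_=[[.582,.067,.01]]; a=np.round((proj('side',E_)+.5)*f).astype(int)[0]; cv2.circle(o,tuple(a),3,(0,255,0),1)
cv2.imwrite('pics/s3c.png',o[170*f:250*f,190*f:330*f])
E
```

```text
[0.44471086 0.05320919 0.02337791] [-1.56991027e+00  8.59365333e-05 -1.46440801e+00] [0.0609704  0.43356783 0.00719332] 0.03430773019669626
```

View pics/s3c.png

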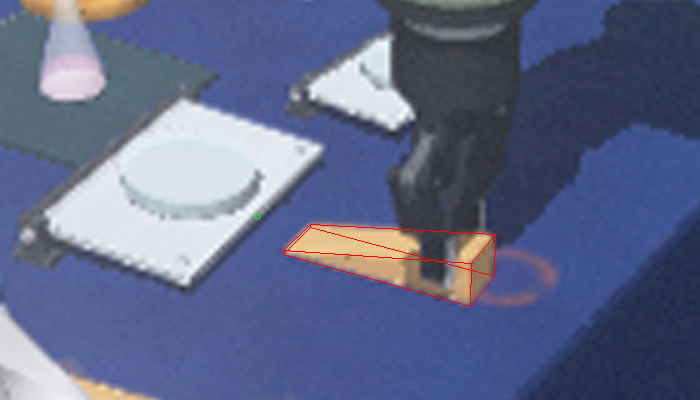

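The model drawn from the TCP pose matches the wedge. Its tip at crop (283,250) points at the edge middle, marked green at (257,215). Seating it on the worktop and starting the push.

>>> send_rows(series="0 0 0 0 1.3 0 0.2; 0 0 0 0 1.3 0 0.2; 0 0 0 0 1.3 6 0.2; 0 0 0 0 1.3 14 0.2; 0 0 0 0 1.3 22 0.2; 0 0 0 0 1.3 30 0.2; 0 0 0 0 1.3 38 0.2; 0 0 0 0 1.3 44 0.2; 0 0 0 0 1.3 48 0.2; 0 0 0 0 1.3 50 0.2; 0 0 0 0 1.3 50 0.2; 0 0 0 0 1.3 50 0.2", force=90)

```text
clock: 7.67
position: [0.4938, 0.0585, 0.022]
tool_rot: [-1.571, -0.0, -1.464]
force: [-3.4, -1.1, 7.2]
grip_width: 0.0337
```

```bash
cat > look.py <<'E'
from fit import *
import sys
st=monitor.observe();print(st['clock'],st['position'],st['tool_rot'],st['force'],st['grip_width'])
s=cams.grab_frame('side')[:,:,::-1];f=5
n=sys.argv[1];cv2.imwrite(f'pics/{n}_raw.png',s)
cv2.imwrite(f'pics/{n}.png',cv2.resize(s[170:250,185:300],None,fx=6,fy=6,interpolation=cv2.INTER_CUBIC))
u=np.array([np.cos(.107),np.sin(.107)]);d=st['position'][:2]-np.array([.582,.067])
print('tip past edge mm',1000*(d@u+.1086),'lateral',1000*(d@[-u[1],u[0]]))
E
python3 look.py p1
```

```text
7.6667 [0.49381869 0.05850025 0.0220244 ] [-1.57106414e+00 -1.40522414e-04 -1.46416090e+00] [-3.43967068 -1.09230307  7.21652415] 0.03369782009890269
tip past edge mm 20.015261685826083 lateral 0.9662624708126379
```

View pics/p1.png

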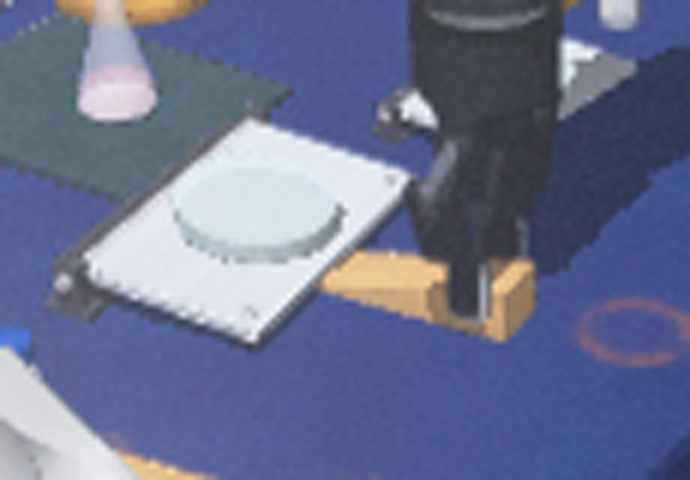

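The tip is under the edge near crop (320,280), and the wedge is flat. I'll keep pushing slowly.

>>> send_rows(series="0 0 0 0 0 3 0.2; 0 0 0 0 0 6 0.2; 0 0 0 0 0 9 0.2; 0 0 0 0 0 11 0.2; 0 0 0 0 0 13 0.2; 0 0 0 0 0 15 0.2; 0 0 0 0 0 17 0.2; 0 0 0 0 0 20 0.2; 0 0 0 0 0 23 0.2; 0 0 0 0 0 26 0.2; 0 0 0 0 0 29 0.2; 0 0 0 0 0 32 0.2; 0 0 0 0 0 35 0.2; 0 0 0 0 0 38 0.2; 0 0 0 0 0 40 0.2; 0 0 0 0 0 40 0.2")

```text
clock: 9.05
position: [0.5306, 0.0622, 0.022]
tool_rot: [-1.577, -0.001, -1.464]
force: [-22.8, -2.1, 29.5]
grip_width: 0.0337
```

```bash
python3 look.py p2
```

```text
9.05 [0.53055678 0.0621594  0.02197245] [-1.57741583e+00 -8.51222844e-04 -1.46418055e+00] [-22.83962853  -2.07716565  29.53578149] 0.033701691132711174
tip past edge mm 56.93403083907648 lateral 0.681015309653621
```

View pics/p2.png

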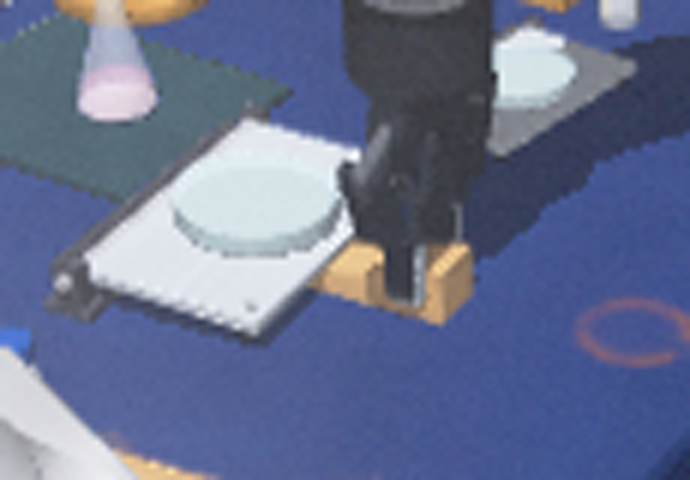

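>>> send_rows(series="0 0 0 0 -1 0 0.2; 0 0 0 0 -2 0 0.2; 0 0 0 0 -2 2 0.2; 0 0 0 0 -2 4 0.2; 0 0 0 0 -2 6 0.2; 0 0 0 0 -2 8 0.2; 0 0 0 0 -2 8 0.2")

```text
clock: 9.68
position: [0.5422, 0.0638, 0.0234]
tool_rot: [-1.571, 0.0, -1.464]
force: [-1.3, -0.2, -4.2]
grip_width: 0.0335
```

>>> send_rows(series="0 0 0 0 0.7 0 0.2; 0 0 0 0 1.2 1 0.2; 0 0 0 0 1.2 3 0.2; 0 0 0 0 1.2 5 0.2; 0 0 0 0 1.2 6 0.2; 0 0 0 0 1.2 6 0.2")

```text
clock: 10.18
position: [0.5479, 0.0644, 0.0223]
tool_rot: [-1.571, 0.0, -1.464]
force: [-2.3, -0.4, -3.8]
grip_width: 0.034
```

```bash
python3 look.py p3
```

```text
10.1833 [0.5478588  0.06440461 0.0222723 ] [-1.57071500e+00  1.34535972e-05 -1.46405101e+00] [-2.3207448 -0.4380459 -3.8356633] 0.03398288566031445
tip past edge mm 74.37687842140033 lateral 1.0655905063613518
```

View pics/p3.png

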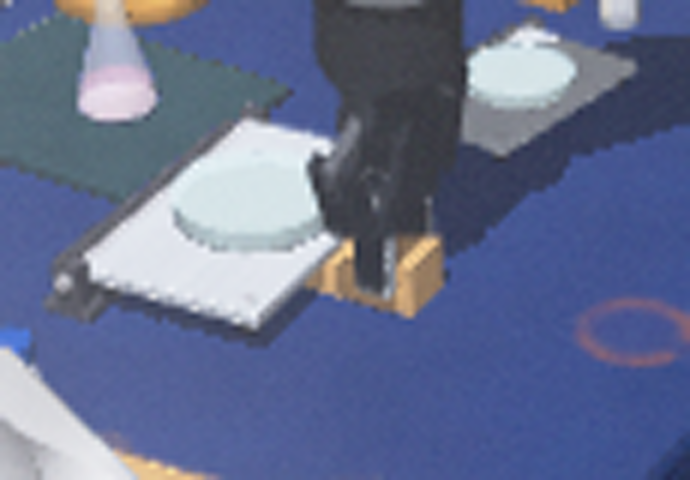

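>>> send_rows(series="0 0 0 0 0.5 0 0.2; 0 0 0 0 1 0 0.2; 0 0 0 0 1 0 0.2")

```text
clock: 10.48
position: [0.5478, 0.0644, 0.022]
tool_rot: [-1.57, 0.0, -1.464]
force: [-7.1, -0.6, 13.6]
grip_width: 0.0336
```

>>> send_rows(series="0 0 0 0 -0.5 1 0.2; 0 0 0 0 -0.5 2 0.2; 0 0 0 0 -0.5 3 0.2; 0 0 0 0 -0.5 4 0.2; 0 0 0 0 -0.5 4 0.2")

```text
clock: 10.9
position: [0.5506, 0.0647, 0.022]
tool_rot: [-1.573, -0.0, -1.464]
force: [-12.8, -1.2, 12.1]
grip_width: 0.034
```

>>> send_rows(series="0 0 0 0 0 1 0.2; 0 0 0 0 0 2 0.2; 0 0 0 0 0 3 0.2; 0 0 0 0 0 3 0.2")

```text
clock: 11.23
position: [0.5511, 0.0646, 0.022]
tool_rot: [-1.578, -0.001, -1.464]
force: [-28.8, -1.9, 28.0]
grip_width: 0.0337
```

```bash
python3 look.py p4; cat > lev.py <<'E'
from fit import *
import sys
s=cv2.imread(sys.argv[1]);f=6
o=cv2.resize(s,None,fx=f,fy=f,interpolation=cv2.INTER_CUBIC)
# plate outline predicted for level (green) and start (red)
for zf,col in((.020,(0,200,0)),(.010,(0,0,255))):
    p=np.array([.582,.067,.107])
    L=[(0,-.09,zf+.008),(0,.09,zf+.008),(.11,.09,.028),(.11,-.09,.028)]
    L2=[(0,-.09,zf),(0,.09,zf)]
    cv2.polylines(o,[np.round((proj('side',tf(p,L))+.5)*f).astype(int)],True,col,1)
    cv2.polylines(o,[np.round((proj('side',tf(p,L2))+.5)*f).astype(int)],False,col,1)
cv2.imwrite(sys.argv[2],o[170*f:250*f,185*f:300*f])
E
python3 lev.py pics/p4_raw.png pics/p4l.png
```

```text
11.2333 [0.55110432 0.06463006 0.02198296] [-1.57796698e+00 -5.76125262e-04 -1.46403349e+00] [-28.83618439  -1.85272128  27.97163504] 0.033659809826695954
tip past edge mm 77.62791703151598 lateral 0.9431425669365365
```

View pics/p4l.png

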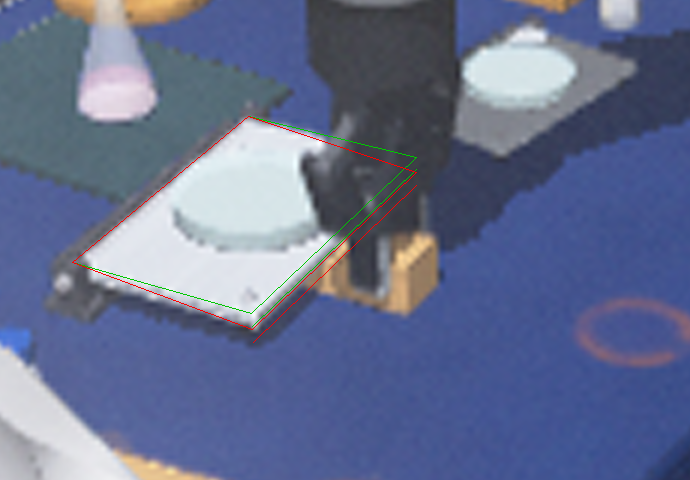

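>>> send_rows(series="0 0 0 0 -0.5 0 0.2; 0 0 0 0 -1 0 0.2; 0 0 0 0 -1 0.5 0.2; 0 0 0 0 -1 0.5 0.2")

```text
clock: 11.62
position: [0.5516, 0.0647, 0.0221]
tool_rot: [-1.578, -0.001, -1.464]
force: [-22.7, -1.8, 5.9]
grip_width: 0.0335
```

>>> send_rows(series="0 0 0 0 0 1 0.2; 0 0 0 0 0 2 0.2; 0 0 0 0 0 2.5 0.2; 0 0 0 0 0 2.5 0.2")

```text
clock: 11.95
position: [0.5518, 0.0647, 0.022]
tool_rot: [-1.583, -0.001, -1.464]
force: [-37.5, -3.1, 21.9]
grip_width: 0.0334
```

>>> send_rows(series="0 0 0 0 -0.3 -1 0.2; 0 0 0 0 -0.5 -2 0.2; 0 0 0 0 -0.5 -3 0.2; 0 0 0 0 -0.5 -3 0.2")

```text
clock: 12.28
position: [0.5517, 0.0647, 0.0221]
tool_rot: [-1.577, -0.0, -1.464]
force: [-13.7, -0.8, -10.0]
grip_width: 0.0336
```

```bash
python3 look.py p5;python3 lev.py pics/p5_raw.png pics/p5l.png
```

```text
12.2833 [0.55170467 0.06469783 0.02212407] [-1.57661940e+00 -4.84929004e-04 -1.46384992e+00] [-13.72535302  -0.79012789  -9.9553434 ] 0.03360057751457713
tip past edge mm 78.23206520222821 lateral 0.9464175706560117
```

View pics/p5l.png

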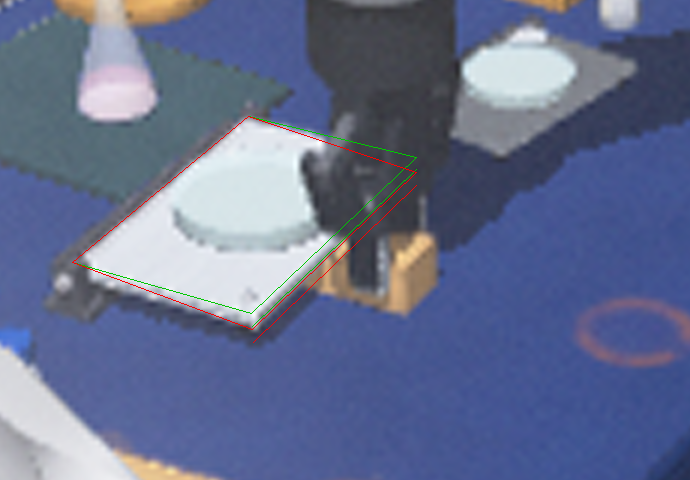

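>>> send_rows(series="0 0 0 0 0.7 -1.5 0.2; 0 0 0 0 0.7 -1.5 0.2; 0 0 0 0 0.7 -1.5 0.6; 0 0 0 0 0.7 -1.5 0.65; 0 0 0 0 0.7 -1.5 0.65; 0 0 0 0 0.7 -1.5 0.65; 0 0 0 0 0.7 -1.5 0.65")

```text
clock: 12.92
position: [0.5536, 0.0651, 0.0228]
tool_rot: [-1.57, 0.0, -1.464]
force: [0.4, 0.4, 0.5]
grip_width: 0.0556
```

```bash
python3 look.py p6
```

```text
12.9167 [0.5536277  0.06508774 0.02283825] [-1.56989938e+00  1.53908910e-04 -1.46406002e+00] [0.40178423 0.39218445 0.48875781] 0.05559696033014637
tip past edge mm 80.18574150577604 lateral 1.1287195056867974
```

View pics/p6.png

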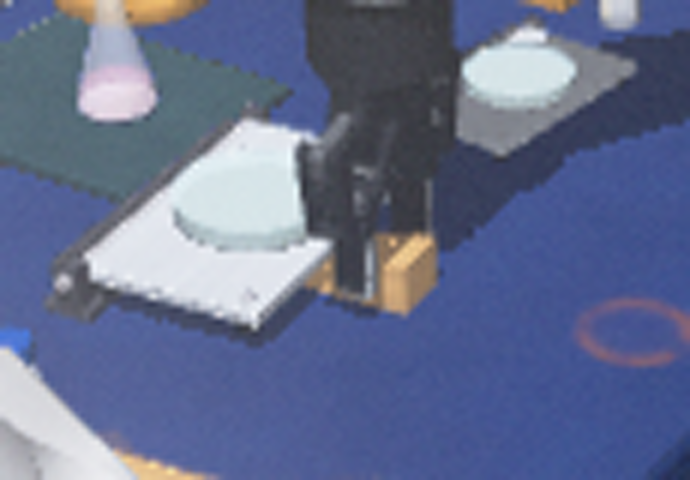

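Released with the contact forces near zero, and the wedge end has not moved. Going straight up, then aside, to look.

>>> send_rows(series="0 0 0 0 -8 0 0.7; 0 0 0 0 -20 0 0.75; 0 0 0 0 -40 0 0.75; 0 0 0 0 -70 0 0.75; 0 0 0 0 -100 0 0.75; 0 0 0 0 -130 0 0.75; 0 0 0 0 -160 0 0.75; 0 0 0 30 -180 -15 0.75; 0 0 0 60 -200 -30 0.75; 0 0 0 95 -200 -45 0.75; 0 0 0 130 -200 -60 0.75; 0 0 0 165 -200 -70 0.75; 0 0 0 200 -200 -80 0.75; 0 0 0 235 -200 -80 0.75; 0 0 0 270 -200 -80 0.75; 0 0 0 300 -200 -80 0.75; 0 0 0 300 -200 -80 0.75; 0 0 0 300 -200 -80 0.75")

```text
clock: 14.47
position: [0.5052, -0.2434, 0.2235]
tool_rot: [-1.57, -0.0, -1.467]
force: [0.2, 1.0, -0.2]
grip_width: 0.064
```

```bash
python3 look.py p7;python3 lev.py pics/p7_raw.png pics/p7l.png; python3 - <<'E'
from h import *
t=cams.grab_frame('top')[:,:,::-1];cv2.imwrite('pics/t7_raw.png',t)
crop(t,195,125,295,215,6,'pics/t7.png')
E
```

```text
14.4667 [ 0.50516871 -0.24338205  0.22351996] [-1.57017583e+00 -4.41365303e-04 -1.46693324e+00] [ 0.19269099  0.9737854  -0.16749817] 0.06404501566099684
tip past edge mm -0.9394305916985562 lateral -300.4016967404603
```

View pics/p7l.png

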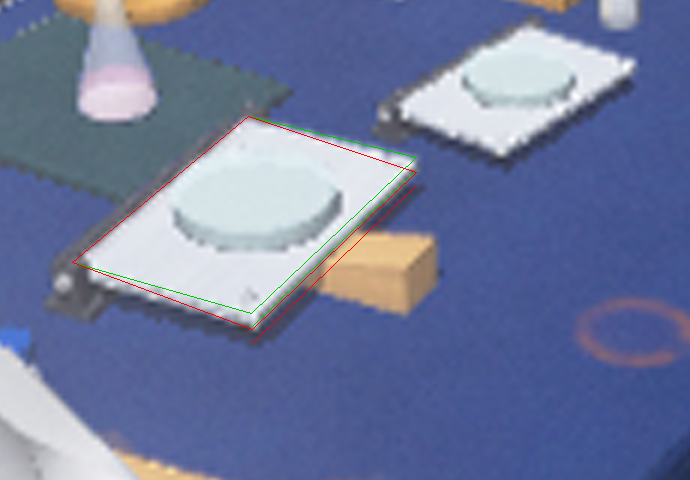

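View pics/t7.png

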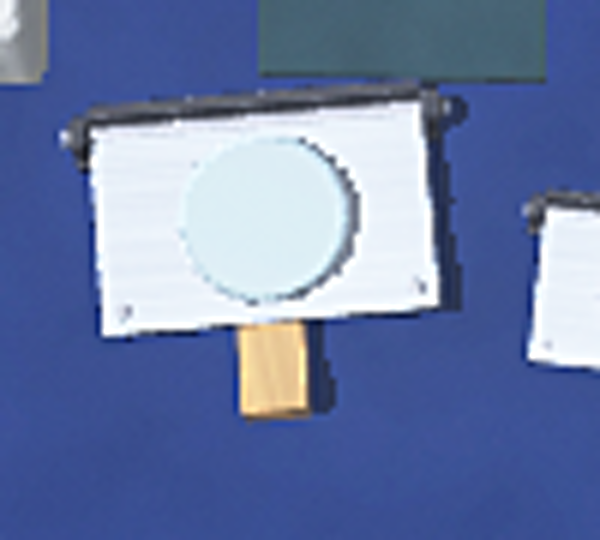

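```bash
python3 - <<'E'
from fit import *
def big(m):
    n,l,st,_=cv2.connectedComponentsWithStats(m); k=1+st[1:,4].argmax(); return (l==k).astype(np.float32)
def gray(im): 
    h=cv2.cvtColor(im,cv2.COLOR_BGR2HSV); return ((h[...,1]<70)&(h[...,2]>120)).astype(np.uint8)
tb=(203,136,276,186); sb=(188,184,262,232)
for tn,sn in(('pics/top0.png','pics/side0.png'),('pics/t7_raw.png','pics/p7_raw.png')):
    t=cv2.imread(tn);s=cv2.imread(sn)
    v=[('top',big(gray(t)[tb[1]:tb[3],tb[0]:tb[2]]),tb),('side',big(gray(s)[sb[1]:sb[3],sb[0]:sb[2]]),sb)]
    for zf in np.arange(.006,.0261,.002):
        PL=[(0,y,z) for y in(-.09,.09) for z in(zf,zf+.008)]+[(.11,y,z) for y in(-.09,.09) for z in(.020,.028)]
        p,f=fit([.582,.067,.107],PL,v); print(round(zf,3),p.round(4),round(f,1))
    print()
t=cv2.imread('pics/t7_raw.png');s=cv2.imread('pics/p7_raw.png')
b1=(225,181,262,200); b2=(245,205,265,225)
v=[('top',wood(t)[b1[1]:b1[3],b1[0]:b1[2]],b1),('side',wood(s)[b2[1]:b2[3],b2[0]:b2[2]],b2)]
for vv in (v[:1],v): 
    p,f=fit([.595,.069,.107],WED,vv); print('wedge',p.round(4),f, 'tip past edge',1000*((p[:2]-[.582,.067])@[np.cos(.107),np.sin(.107)]+.065))
E
```

```text
0.006 [0.5827 0.0664 0.1097] 117.9
0.008 [0.5823 0.0666 0.1102] 114.9
0.01 [0.5818 0.0671 0.1063] 129.5
0.012 [0.5814 0.0674 0.1054] 158.1
0.014 [0.5812 0.0675 0.1056] 191.8
0.016 [0.581  0.0673 0.1076] 226.6
0.018 [0.5807 0.0673 0.1061] 262.9
0.02 [0.5807 0.067  0.1109] 298.0Traceback (most recent call last):
  File "<stdin>", line 12, in <module>
  File "fit.py", line 24, in fit
    r=minimize(cost,q0,method='Nelder-Mead',options=dict(initial_simplex=sim,xatol=1e-3,fatol=1e-2,maxiter=400)); q0=r.x
    res = _minimize_neldermead(fun, x0, args, callback, bounds=bounds,
                               **options)
    fxr = func(xr)
    fx = function(np.copy(x), *(wrapper_args + args))
  File "fit.py", line 19, in cost
    return sum(np.abs(render(n,P,b)-m).sum() for n,m,b in views)
  File "fit.py", line 19, in <genexpr>
    return sum(np.abs(render(n,P,b)-m).sum() for n,m,b in views)
                      ~~~~~~^^^^^^^
  File "fit.py", line 8, in render
    h=(hull(n,P)+0.5-np.array([x0,y0]))*S-0.5
       ~~~~^^^^^
  File "fit.py", line 5, in hull
    return cv2.convexHull(proj(n,P).astype(np.float32))
                          ~~~~^^^^^
  File "h.py", line 11, in proj
    K,o,Rm=cal(n); p=(np.atleast_2d(P)-o)@Rm@K.T
           ~~~^^^
  File "h.py", line 5, in cal
    c=cams.get_calibration(n); return c['mtx'],np.array(c['origin']),R.from_euler('xyz',c['attitude']).as_matrix()
ValueError: time passes only in moves, steps and waits
```

```bash
sed -i 's/^def cal(n):/import functools\n@functools.lru_cache\ndef cal(n):/' h.py; python3 - <<'E'
from fit import *
def big(m):
    n,l,st,_=cv2.connectedComponentsWithStats(m); k=1+st[1:,4].argmax(); return (l==k).astype(np.float32)
def gray(im): 
    h=cv2.cvtColor(im,cv2.COLOR_BGR2HSV); return ((h[...,1]<70)&(h[...,2]>120)).astype(np.uint8)
tb=(203,136,276,182); sb=(188,184,262,232)
t=cv2.imread('pics/t7_raw.png');s=cv2.imread('pics/p7_raw.png')
v=[('top',big(gray(t)[tb[1]:tb[3],tb[0]:tb[2]]),tb),('side',big(gray(s)[sb[1]:sb[3],sb[0]:sb[2]]),sb)]
for zf in np.arange(.012,.0261,.002):
        PL=[(0,y,z) for y in(-.09,.09) for z in(zf,zf+.008)]+[(.11,y,z) for y in(-.09,.09) for z in(.020,.028)]
        p,f=fit([.582,.067,.107],PL,v); print(round(zf,3),p.round(4),round(f,1))
b1=(225,181,262,200); b2=(245,205,265,225)
v=[('top',wood(t)[b1[1]:b1[3],b1[0]:b1[2]],b1),('side',wood(s)[b2[1]:b2[3],b2[0]:b2[2]],b2)]
for vv in (v[:1],v): 
    p,f=fit([.595,.069,.107],WED,vv); print('wedge',p.round(4),f, 'tip past edge',1000*((p[:2]-[.582,.067])@[np.cos(.107),np.sin(.107)]+.065))
E
```

```text
0.012 [0.5831 0.0663 0.1119] 177.0
0.014 [0.5828 0.0662 0.1133] 157.4
0.016 [0.5824 0.0664 0.1121] 148.1
0.018 [0.5819 0.0664 0.1137] 151.5
0.02 [0.5815 0.0667 0.1105] 169.0
0.022 [0.5815 0.0672 0.1094] 198.5
0.024 [0.581  0.0671 0.1126] 233.5
0.026 [0.5807 0.0671 0.1134] 268.7
wedge [0.596  0.0696 0.0854] 11.03125 tip past edge 79.18832887466432
wedge [0.5976 0.0707 0.1033] 27.9375 tip past edge 80.9208087168928
```

```bash
python3 - <<'E'
from h import *
g=lambda n:cv2.cvtColor(cv2.imread(n),cv2.COLOR_BGR2GRAY).astype(np.float32)
box=(slice(212,232),slice(208,234))
w=cv2.createHanningWindow((26,20),cv2.CV_32F)
r=g('pics/p7_raw.png')[box]
for n in('side0','p2_raw','p3_raw','p4_raw','p5_raw','p6_raw'):
    print(n,cv2.phaseCorrelate(g(f'pics/{n}.png')[box],r,w))
for z in (.010,.018,.020):
    print(z,proj('side',[[.582-.09*-.1068*-1,.067+.0895,z]]))
E
```

```text
side0 ((0.6057561295396177, -2.032134841717257), 0.7006903321654708)
p2_raw ((0.5824819315843186, -0.6157381159394735), 1.1136854966481526)
p3_raw ((0.33126869793965064, -0.25176738587759573), 0.9818943129645453)
p4_raw ((0.5556514873675802, 0.06202141851355236), 0.9973647420053129)
p5_raw ((0.48823709968531226, 0.027168738087427258), 0.986599670405741)
p6_raw ((0.5775511890116771, 0.005332655254758123), 0.9703698498231393)
0.01 [[226.62907335 226.57118312]]
0.018 [[226.50931436 224.3855585 ]]
0.02 [[226.47926175 223.83709249]]
```

Visual measurements agree with level to about 1 mm. There is plenty of time left, so I'll check the jam directly. I'll press on the thick end face with closed fingers, without any vertical grip load.

```bash
python3 - <<'E'
from h import *
E_=np.array([.582,.067]);h=.107;u=np.array([np.cos(h),np.sin(h)])
n=np.array([-u[1],u[0]])*.001
g=E_-.085*u+n
rows([(g[0],g[1],.2235,h),(g[0],g[1],.018,h)])
E
```

```text
[-0.0006  0.0002 -0.0003] [-2.992e+02 -1.000e-01  2.390e+01]
[-0.0006  0.0002 -0.0003] [-299.2  205.4   23.8]
```

>>> send_rows(series="0 0 0 -30 0 2 0; 0 0 0 -65 0 5 0; 0 0 0 -100 0 8 0; 0 0 0 -135 0 11 0; 0 0 0 -170 0 14 0; 0 0 0 -205 0 17 0; 0 0 0 -240 0 20 0; 0 0 0 -275 0 23 0; 0 0 0 -299 0 24 0; 0 0 0 -299 30 24 0; 0 0 0 -299 65 24 0; 0 0 0 -299 100 24 0; 0 0 0 -299 130 24 0; 0 0 0 -299 160 24 0; 0 0 0 -299 180 24 0; 0 0 0 -299 195 24 0; 0 0 0 -299 205 24 0; 0 0 0 -299 205 24 0; 0 0 0 -299 205 24 0")

```text
clock: 16.15
position: [0.4975, 0.0586, 0.0181]
tool_rot: [-1.571, 0.0, -1.463]
force: [-0.1, 0.1, 1.1]
grip_width: 0.0003
```

```bash
python3 look.py p8
```

```text
16.15 [0.49753898 0.05861807 0.01808342] [-1.57086185e+00  1.60727164e-04 -1.46316840e+00] [-0.13190244  0.05220064  1.08593365] 0.00028616039188449717
tip past edge mm 23.72686334140253 lateral 0.6860975276367076
```

View pics/p8.png

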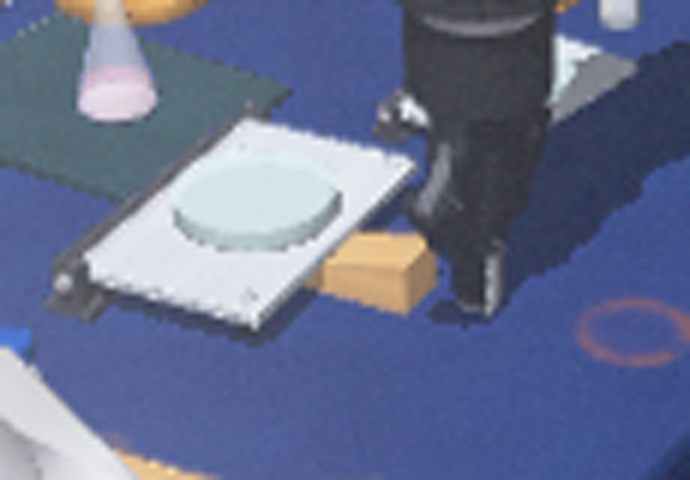

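The closed fingers at crop (475,290) are behind the thick end, centred and clear of the worktop. Pressing gently.

>>> send_rows(series="0 0 0 0 0 4 0; 0 0 0 0 0 8 0; 0 0 0 0 0 12 0; 0 0 0 0 0 16 0; 0 0 0 0 0 19 0; 0 0 0 0 0 21 0; 0 0 0 0 0 21 0")

```text
clock: 16.78
position: [0.5189, 0.0603, 0.0176]
tool_rot: [-1.571, 0.0, -1.464]
force: [-0.4, 0.3, -0.6]
grip_width: -0.0
```

>>> send_rows(series="0 0 0 0 -0.2 1 0; 0 0 0 0 -0.2 2 0; 0 0 0 0 -0.2 3 0; 0 0 0 0 -0.2 4 0; 0 0 0 0 -0.2 4 0")

```text
clock: 17.2
position: [0.5205, 0.0604, 0.0175]
tool_rot: [-1.575, -0.0, -1.464]
force: [-11.6, -0.3, 8.2]
grip_width: -0.0001
```

>>> send_rows(series="0 0 0 0 0 1 0; 0 0 0 0 0 2 0; 0 0 0 0 0 2 0")

```text
clock: 17.45
position: [0.5207, 0.0604, 0.0172]
tool_rot: [-1.579, -0.001, -1.464]
force: [-20.2, -1.9, 12.8]
grip_width: 0.0003
```

>>> send_rows(series="0 0 0 0 0 1 0; 0 0 0 0 0 2 0; 0 0 0 0 0 2 0")

```text
clock: 17.7
position: [0.5207, 0.0603, 0.0169]
tool_rot: [-1.582, -0.001, -1.464]
force: [-30.7, -1.2, 18.7]
grip_width: -0.0003
```

It holds at 31 N with no advance (0.5207 both times), so it is jammed against the stop. Backing off and clearing the view.

>>> send_rows(series="0 0 0 0 0 -3 0; 0 0 0 0 0 -8 0; 0 0 0 0 -1 -16 0; 0 0 0 0 -3 -26 0; 0 0 0 0 -20 -30 0; 0 0 0 0 -50 -30 0; 0 0 0 0 -90 -30 0; 0 0 0 0 -130 -30 0; 0 0 0 0 -165 -30 0; 0 0 0 35 -190 -30 0; 0 0 0 70 -200 -30 0; 0 0 0 105 -200 -35 0; 0 0 0 140 -200 -40 0; 0 0 0 175 -200 -45 0; 0 0 0 210 -200 -50 0; 0 0 0 245 -200 -50 0; 0 0 0 280 -200 -50 0; 0 0 0 300 -200 -50 0; 0 0 0 300 -200 -50 0")

```text
clock: 19.28
position: [0.5079, -0.2472, 0.2177]
tool_rot: [-1.571, -0.002, -1.469]
force: [-0.1, -1.3, 0.2]
grip_width: -0.0
```

```bash
python3 look.py p9;python3 lev.py pics/p9_raw.png pics/p9l.png; python3 - <<'E'
from h import *
t=cams.grab_frame('top')[:,:,::-1];cv2.imwrite('pics/t9_raw.png',t)
a=cv2.resize(t[125:215,195:295],(400,360),interpolation=cv2.INTER_CUBIC);b=cv2.resize(cv2.imread('pics/p9l.png'),(390,271))
cv2.imwrite('pics/fin.png',np.hstack([a,cv2.copyMakeBorder(b,0,89,0,0,cv2.BORDER_CONSTANT)]))
E
```

```text
19.2833 [ 0.50790639 -0.24724809  0.21770668] [-1.57068944 -0.00199087 -1.46929416] [-0.05667439 -1.25991403  0.21235417] -2.035309018413048e-05
tip past edge mm 1.3697155534242307 lateral -304.53799211123675
```

View pics/fin.png

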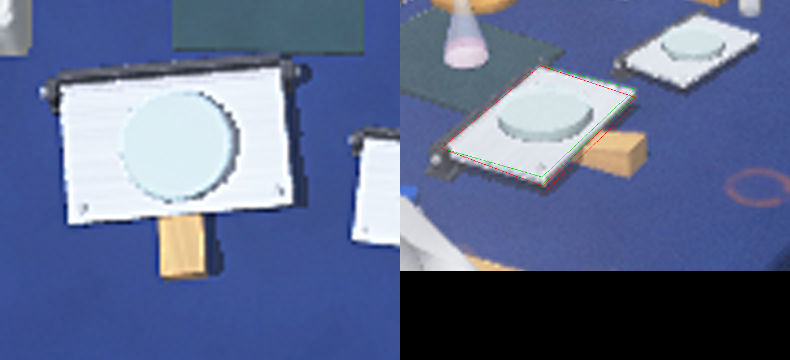

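The wedge end at (182,277) left and (635,155) right is unchanged and centred on the edge. The table is level and the robot is clear, so I'm handing in.

```bash
python3 -c "
from workcell import bot
print(bot.job_done())"
```

```text
the job is handed in; nothing more can be done
None
```

I gripped the tapered wedge (the right-hand piece) near its thick end and carried it to the larger table. I pushed it thin end first under the middle of the front edge, let go and moved the arm clear. The job was handed in at about 19.4 s.

**Checks that agreed:**
- **Insertion:** the pictures put the thin end 79 to 81 mm past the edge. The arm's own position gave about 78 mm.
- **Alignment:** the wedge sits about 1 mm off the middle of the edge, lying flat.
- **Jam:** the wedge stopped advancing at 37 N while gripped. It also held at 31 N when I pressed its thick end with closed fingers.
- **After release:** neither the wedge nor the table visibly moved once I let go.

**Checks that were less certain:**
- **Levelness by camera:** the fit of the table outline showed the front edge up about 9 mm, where 10 mm is nominal. That fit is only good to 1 to 2 mm, and a rougher image-shift comparison was inconclusive. My conclusion that the table reached its stop therefore rests mainly on the force readings.
- **Vertical load and lift:** the vertical load on the gripper rose to about 30 N partway through the push. Easing it raised the wedge about 1 mm off the worktop for a moment, so I set it flat again before the final push.

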